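# Load the plate reader: push the tray home, then push the door shut

### The job

The plate reader on the bench is loaded but still open. With a fingertip, gently push the orange-fronted tray fully home into the reader, then gently push the blue door fully shut over it and come away. Do not grasp, lift or touch the well plate lying on the tray, keep the door open until the tray is in, and leave the bottle, jar and tip box alone.

Things in the scene. Friction and masses are not known exactly. Their poses are not given: they have to be found in the camera images.
- reader: plate reader, a white box fixed to the bench, 260 deep (its x) x 280 wide (its y) x 140 mm high; origin at the centre of its underside, z up. Its flat front face looks to its own -x (towards the robot) at x = -130 mm. In the front is the bay mouth, 116 mm wide, centred on y = 0, from 75 to 128 mm above the bench, framed by a dark seal 4 mm proud; the 12 mm roof plate lies above it. The reader's position and yaw vary.
- tray (a joint): how far the tray stands out of the bay, m: 0 = fully home at its hard stop (its front flush with the reader's front face), up to 0.115 pulled out towards the reader's -x. Slides with about 1.5 N of friction and stays where it is left.
- tray_front (a point): middle of the top edge of the tray's orange front panel, on its outer face (the face looking to the reader's -x), 122 mm above the bench. The panel is 100 mm wide (reader's y), 40 mm high (82 to 122 mm above the bench) and 6 mm thick. Axes as the reader's. Push the outer face towards the reader's +x.
- tray_seat (a point): centre of the tray's seat, the floor on which the plate lies, 76.5 mm behind the panel's outer face, 87 mm above the bench; rims 7 mm high round it. Axes as the reader's.
- door (a joint): opening angle of the blue door, rad: 0 = fully shut, flat across the bay mouth, 1.57 = standing straight out towards the reader's -x, 1.95 = widest. It is hinged upright on the reader's +y side of the mouth; opening carries its free edge from the reader's -y side round through -x towards +y (clockwise seen from above as it opens). Stays where it is left; hinge friction about 0.04 N m.
- door_hinge (a point): the door's hinge axis at the height of the door's top edge, 136 mm above the bench, 5 mm in front of the reader's front face and 67 mm to the +y side of the bay's middle. Axes turn with the door and equal the reader's when it is shut.
- door_edge (a point): top corner of the door's free edge on its outer face, 132 mm from the hinge axis along the door (the door's -y) and 10 mm out (the door's -x). The door is a flat panel 130 wide x 66 high x 10 mm thick, from 70 to 136 mm above the bench; its inner face passes through the hinge axis, its outer face is the one towards the door's -x. Outside, 11 mm from the free edge at half height, is a steel knob 12 mm across, 16 mm proud. Push the outer face, between hinge and knob.
- plate: white 96-well plate, 127 (x) x 85 (y) x 14 mm, 70 g, resting by its weight on the tray's seat, held sideways by the rims (it could only be lifted straight up); rides with the tray; origin at the centre of its underside
- bottle: white reagent bottle with blue cap, 60 mm across, 125 mm high, standing loose on the bench; origin at the centre of its underside; leave alone
- jar: white jar with red cap, 68 mm across, 95 mm high, standing loose on the bench; origin at the centre of its underside; leave alone
- tipbox: pipette-tip box, yellow with a clear cover, 84 x 59 x 62 mm high, loose on the bench; origin at the centre of its underside; leave alone

How it is judged (in metres and radians):
On the way, in this order (a step that is already met when the one before it is completed fails the run):
1. the tray is pushed fully home (within 5 mm) (value of joint tray below 0.005 m), for 0.1 s.
2. the door is pushed shut (within 0.06 rad) (value of joint door below 0.06 rad), for 0.1 s.
At the end, for the whole second after the job is handed in: The tray is home within 5 mm, the door shut within 0.06 rad, the plate lies at rest and level in its seat (within 8 mm), and bottle, jar and tip box stand where they were (within 20 mm) (value of joint tray below 0.005 m and value of joint door below 0.06 rad and distance between plate and tray_seat below 0.008 m and angle between plate's own z axis and vertical below 0.06 rad and linear speed of plate below 0.02 m/s and angle between each of bottle, jar's own z axis and vertical below 0.15 rad and distance of each of bottle, jar, tipbox from where it was at the start of the episode below 0.02 m); the robot touches nothing.
It fails at once if the plate is lifted off its seat (more than 8 mm) (z of plate in the frame of tray_seat above 0.008 m).
It fails at once if the plate is touched by the robot (more than 1 N) (contact force between any of the fingers, the arm and plate above 1 N).
It fails at once if the door is swung across the mouth (below 0.6 rad) while the tray still stands out more than 10 mm (value of joint door below 0.6 rad and value of joint tray above 0.01 m).
It fails at once if the tray is rammed in (faster than 0.4 m/s) or the door slammed (faster than 4 rad/s) (velocity of joint tray below -0.4 m/s or velocity of joint door below -4 rad/s).
It fails at once if the bottle, jar or tip box is pushed, carried or tipped (moved more than 20 mm) (distance of any of bottle, jar, tipbox from where it was at the start of the episode above 0.02 m or angle between any of bottle, jar's own z axis and vertical above 0.3 rad).
It also fails if it takes over 54 s, if anything falls off the work surface, if the arm or the gripper's body presses on something with over 40 N, if the wrist force passes 120 N, or if a joint passes its speed limit or range.

### The arm

A 7-joint arm with a two-finger parallel gripper is mounted at the origin on the work surface. World frame = base frame: x ahead of the robot, y to its left, z up, the work surface at z = 0. Lengths are in m, angles in degrees, forces in N, time in s.
With the tool pointing down it reaches from about 0.35 to 0.9 m from the base axis. Payload 7.2 kg.
Tool frame: the origin (TCP) lies midway between the tips of the shut fingers; the grasp point (between the pads) lies 19 mm behind it; z points along the fingers, y is the line along which they close (so a half turn about z gives the same grasp; the last joint's range is limited). The gripper opens to 85 mm and grips with 20 to 120 N. Pads are 22 mm wide; open, the fingers measure 114 mm over their backs; the gripper's body (76 mm by 85 mm) begins 54 mm behind the grasp point. The pads swing forward as they close: fully open they stand 13 mm farther back than shut.
Start: joints at [62.097, 23.554, -0.728, 91.456, 0.321, 64.991, -4.71], TCP at [0.254, -0.571, 0.231] pointing down, gripper open.
Joint ranges: [-169.25, 169.25], [-16.82, 113.86], [-84.01, 82.57], [7.8, 145.47], [-59.2, 239.2], [7.22, 106.19], [-163.78, 163.78]. Speed limits (degrees/s): [136.94, 136.94, 172.46, 172.46, 180, 180, 180].

### API

Orientations are given as [roll, pitch, yaw] about the fixed x, y, z axes, in that order (R = Rz(yaw) Ry(pitch) Rx(roll)).
In Python, from workcell import arm gives the robot as it stands.
- The arm moves only by the tool carry_out, never from a script. Its argument "targets" is a list of rows, each a list of 2 entries, a list of its own where there are three numbers: the shift along the tool's x, y, z in mm, then the turn, a rotation vector about the tool's x, y, z in degrees. In form: [[[tx, ty, tz], [ax, ay, az]], ...]. A call has 1 to 5 rows; each row is the pose to reach, as a shift and turn from the pose commanded when the call began, along the tool's axes at that moment; what a row does not reach only later rows make up. A row lasts 1/12 s, in which the tool goes at most 41.7 mm and 7.16 degrees, less where a joint would pass 70% of its speed; a pose out of reach is approached as far as the arm can. A call with a gripper value outside its range is refused whole. "gripper" is the closure, from -1 (fully open) to 1 (shut), so that 0 is half open, set as the call begins (left out, the last holds). The fingers move at their own pace and stop on an object; "newtons" is the grip in N (left out, the last holds). Time passes only in rows, so rows that repeat a pose let the fingers close. It gives the time, the measured TCP pose, the force and the opening at its end, in the units of the state.
- arm.observe(): the state, without advancing time (a new reading comes with each control period).
- arm.read_camera(name): name is "scene" or "side" or "wrist"; returns a dict with "pixels" (400x640x3 uint8, blue, green, red), "z_map" (400x640 float32, m along the optical axis (not along the pixel's ray), 0 where there is no reading), "K" (3x3 intrinsics, pixels), "world_from_camera" (4x4, takes a point from camera to world coordinates). Camera axes: x right, y up, looking along -z (the intrinsics and any distortion apply to the point x, -y, -z); pixel columns grow to the right and rows downward; lengths in m; the calibration is good to about 2 mm. A picture is of the moment at which its call begins.
- arm.job_done(): hands the job in, once; it reports no verdict.
Trained networks look in a picture, given as the dict that the camera call returned (one of the last four; its "shot" number tells which), for a name from the list of things; names that differ only in an ending like _2 or _b are one class to them, and where a whole thing is asked for, a point or a joint stands for the part that bears it (a point fixed in the world has none). Each returns a list of dicts, best first, with "confidence" (0 to 1); they miss things now and then, are a little off and sometimes report something else, mostly with a low value. They report only what shows in the picture. A call takes as long as a camera call.
- arm.trace(picture, thing): "pixels" (400x640 bool, what is visible of it).
- arm.pinpoint(picture, thing): "xyz" ([x, y, z] in m, in the coordinates of the camera as it stood for that picture, good to about 4 mm: a listed point, or the origin of a listed thing).
The state is a dict: "clock": time; "q": joint angles; "qvel": joint speeds; "effort": joint torques, N m; "ee_pos": TCP position; "orientation": TCP orientation; "ft_force": force on the tool from outside, world axes, zero at the start; "moment": the same for the moment, N m; "grip_width": finger opening in m.
Only numpy, scipy, OpenCV 4.12 (cv2) and the standard library are available. Lean on these libraries where they do the work, as an engineer would, in place of code of your own. Each camera call takes 0.05 s, during which the arm holds its last target. There are 200 camera calls.

## Working session

There is one attempt and no reset: what is moved stays moved. The work goes in short steps, Python scripts to look and compute and a tool call to move; the robot and the scene stay as the last step left them, time stands still between calls to the robot, and variables do not carry over. Pictures are saved under pics/ and viewed, on a budget of 10 in all, crops included, one or two more only if the job needs it, and the job is handed in when it is done.

Besides the shell and the picture viewer there is one more tool, called after "Request:" as a command line: name --argument value ..., lists and objects as JSON in quotes. carry_out: Moves the arm, as the interface text tells. Its arguments: {"type":"object","properties":{"targets":{"type":"array"},"gripper":{"type":"number"},"newtons":{"type":"number"}},"required":["targets"]}

```bash
mkdir -p pics; ls; cat > h.py <<'E'
import numpy as np, cv2
from workcell import arm
from scipy.spatial.transform import Rotation as R
def world(p,c): 
    T=c["world_from_camera"]; return T[:3,:3]@np.array(p)+T[:3,3]
def cloud(c):
    K=c["K"]; z=c["z_map"]; v,u=np.mgrid[:400,:640]
    P=np.stack([(u-K[0,2])/K[0,0]*z,-(v-K[1,2])/K[1,1]*z,-z],-1)
    T=c["world_from_camera"]; return P@T[:3,:3].T+T[:3,3]
E
python3 - <<'E'
from h import *
print(arm.observe())
ims=[]
for n in["scene","side"]:
    c=arm.read_camera(n); ims.append(c["pixels"])
    print(n,c["K"].tolist(),c["world_from_camera"].round(3).tolist(), [k for k in c])
    for t in["reader","tray_front","tray_seat","door_hinge","door_edge","plate","bottle","jar","tipbox"]:
        for d in arm.pinpoint(c,t)[:2]: print(t,round(d["confidence"],2),world(d["xyz"],c).round(4))
cv2.imwrite("pics/a.png",cv2.resize(np.vstack(ims),(480,600)))
cv2.imwrite("pics/a.png",ims[0]);cv2.imwrite("pics/b.png",ims[1])
E
```

```text
pics
{'clock': 0.0, 'q': array([62.09782545, 23.59882381, -0.72768964, 91.5063289 ,  0.32003073,
       64.99014255, -4.70780716]), 'qvel': array([ 0.10554786,  0.08172132,  0.00879955,  0.03411149, -0.04072438,
        0.14799079,  0.09955488]), 'effort': array([-3.62232076e-04, -6.00627494e+01,  6.81808814e-01, -2.99412113e+01,
        1.38014925e-02,  1.07760594e-02, -9.61241454e-06]), 'ee_pos': array([ 0.25390567, -0.57053767,  0.23044982]), 'orientation': array([-1.79906938e+02,  6.15138330e-03,  2.39969868e+01]), 'ft_force': array([-0.33969712, -0.38362751,  0.01424813]), 'moment': array([-0.00978199, -0.0294282 , -0.00759869]), 'grip_width': 0.08526393898496872}
scene [[388.57901071196153, 0.0, 318.7790210270144], [0.0, 388.57901071196153, 198.92363634200075], [0.0, 0.0, 1.0]] [[0.229, -0.666, 0.71, 1.302], [0.973, 0.159, -0.165, -0.141], [-0.003, 0.729, 0.685, 0.73], [0.0, 0.0, 0.0, 1.0]] ['pixels', 'z_map', 'K', 'world_from_camera', 'shot']
tray_front 0.83 [ 0.4851 -0.1034  0.1232]
door_hinge 0.79 [ 0.5583 -0.0374  0.1314]
door_edge 0.46 [ 0.4289 -0.0315  0.1352]
bottle 0.6 
[... 192 characters left out ...]
75.7761341192069, 194.3387740966298], [0.0, 0.0, 1.0]] [[-0.084, 0.722, -0.686, -0.094], [-0.996, -0.057, 0.062, 0.079], [0.006, 0.689, 0.725, 0.884], [0.0, 0.0, 0.0, 1.0]] ['pixels', 'z_map', 'K', 'world_from_camera', 'shot']
reader 0.97 [ 6.850e-01 -1.155e-01  3.000e-04]
tray_front 0.67 [ 0.4816 -0.1021  0.1168]
tray_seat 0.95 [ 0.5581 -0.1013  0.0879]
door_hinge 0.92 [ 0.5591 -0.0389  0.1359]
door_edge 0.97 [ 0.4199 -0.0322  0.1369]
door_edge 0.18 [ 0.5292 -0.3456  0.0016]
plate 0.87 [ 0.5541 -0.1059  0.0886]
plate 0.18 [ 0.5298 -0.3461 -0.0018]
bottle 0.72 [ 0.6541 -0.3431 -0.0009]
jar 0.78 [ 0.5288 -0.3491 -0.004 ]
jar 0.31 [ 0.5544 -0.1043  0.0863]
tipbox 0.92 [ 0.5232  0.13   -0.0012]
```

View pics/a.png

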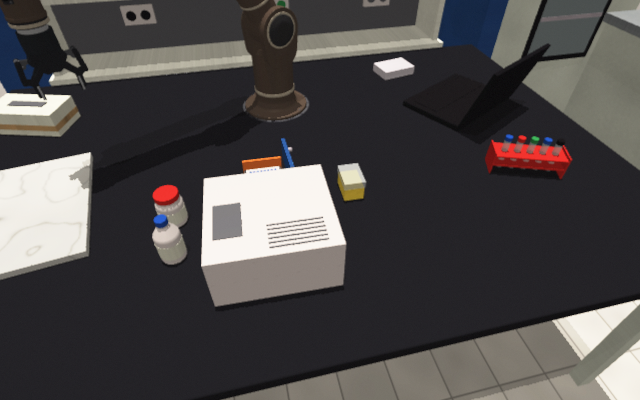

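View pics/b.png

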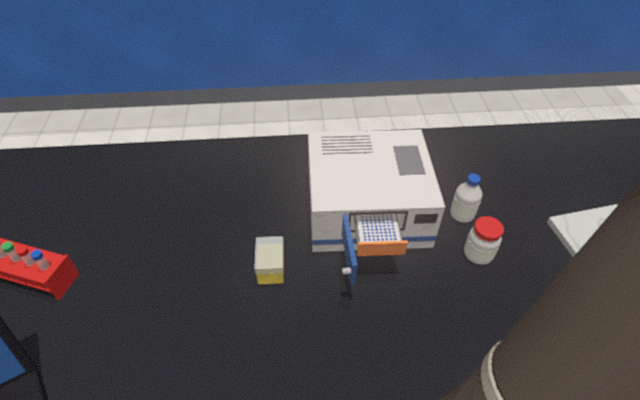

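```bash
python3 - <<'E'
from h import *
c=arm.read_camera("side"); P=cloud(c); z=P[...,2]
m=arm.trace(c,"reader")[0]["pixels"]
top=m&(abs(z-.14)<.006)
q=P[top][:,:2].astype(np.float32); r=cv2.minAreaRect(q); print("reader top",top.sum(),r)
m=arm.trace(c,"tray_front")[0]["pixels"]
hsv=cv2.cvtColor(c["pixels"],cv2.COLOR_BGR2HSV)
o=(hsv[...,0]>5)&(hsv[...,0]<22)&(hsv[...,1]>150)&(P[...,0]<.55)&(z>.08)&(abs(P[...,1]+.1)<.08)
t=P[o]; e=t[(t[:,2]>.09)&(t[:,2]<.118)]; print("panel",o.sum(),t.min(0),t.max(0))
if len(e)>20:
    print("face fit x=a+b*y",np.polyfit(e[:,1],e[:,0],1))
d=(hsv[...,0]>95)&(hsv[...,0]<125)&(hsv[...,1]>100)&(z>.07)&(z<.15)&(abs(P[...,1]+.03)<.05)
t=P[d]; print("door",d.sum(),t.min(0),t.max(0)); t=t[t[:,2]>.131]; print("top",len(t),cv2.minAreaRect(t[:,:2].astype(np.float32)))
E
```

```text
reader top 10072 ((0.6216532588005066, -0.10788743197917938), (0.2799616754055023, 0.40234068036079407), 87.93451690673828)
panel 493 [ 0.47799035 -0.15228422  0.08116227] [ 0.48711252 -0.05330098  0.12572289]
face fit x=a+b*y [0.03421726 0.48555485]
door 377 [ 0.42203837 -0.04894799  0.07305646] [ 0.55905606 -0.02933865  0.1388975 ]
top 258 ((0.48744311928749084, -0.03495548292994499), (0.12864424288272858, 0.010563801042735577), 1.0694729089736938)
```

The scene view shows the orange panel at about (262,163) and the door at (288,155). The side view shows the panel at (380,248), the door's knob at (347,271) on its +y side, the tip box at (270,260), and the jar and bottle at (484,240) and (467,200). The networks agree with the depth: reader yaw about -2°, panel face x≈0.482 and y≈-0.103, door about 90° open.

I'll shut the fingers and move over.

Request:
carry_out --targets '[[[27,-27,0],[0,0,5.2]],[[54,-54,0],[0,0,10.4]],[[81,-81,0],[0,0,15.6]],[[108,-108,0],[0,0,20.8]],[[135,-135,0],[0,0,26]]]' --gripper 1 --newtons 30

```text
clock: 1.57
ee_pos: [0.3229, -0.3911, 0.2314]
orientation: [180.0, -0.0, -2.3]
ft_force: [0.6, -0.3, 0.4]
grip_width: 0.0253
```

Request:
carry_out --targets '[[[13,-36,0],[0,0,0]],[[26,-72,0],[0,0,0]],[[39,-108,0],[0,0,0]],[[52,-144,0],[0,0,0]],[[65,-180,0],[0,0,0]]]'

```text
clock: 1.98
ee_pos: [0.3942, -0.2134, 0.2317]
orientation: [180.0, -0.0, -2.0]
ft_force: [2.1, -0.0, -0.5]
grip_width: 0.0004
```

Request:
carry_out --targets '[[[12,-36,0],[0,0,0]],[[24,-72,0],[0,0,0]],[[36,-108,0],[0,0,0]],[[36,-108,30],[0,0,0]],[[36,-108,60],[0,0,0]]]'

```text
clock: 2.4
ee_pos: [0.436, -0.1062, 0.1723]
orientation: [180.0, -0.3, -1.7]
ft_force: [-0.4, -0.6, -1.5]
grip_width: -0.0002
```

Request:
carry_out --targets '[[[0,0,25],[0,0,0]],[[0,0,50],[0,0,0]],[[0,0,67],[0,0,0]],[[0,0,67],[0,0,0]]]'

```text
clock: 2.73
ee_pos: [0.4315, -0.108, 0.1015]
orientation: [-179.9, 0.3, -2.0]
ft_force: [-0.1, -0.6, -0.5]
grip_width: -0.0004
```

```bash
python3 - <<'E'
from h import *
c=arm.read_camera("side"); print(arm.observe()["ee_pos"],arm.observe()["orientation"])
cv2.imwrite("pics/c.png",cv2.resize(c["pixels"][150:310,260:516],(768,480)))
P=cloud(c); z=P[...,2]
# reader roof front edge
for y in(-.2,-.16,-.1,-.05,0):
    s=(abs(P[...,1]-y)<.006)&(abs(z-.14)<.004)&(P[...,0]>.53); print(y,np.sort(P[s][:,0])[:3])
s=(abs(z-.085)<.04)&(P[...,0]>.54)&(P[...,0]<.58)&(P[...,1]<-.19)&(P[...,1]>-.24);print(np.median(P[s],0))
E
```

```text
[ 0.43248244 -0.10820497  0.10320356] [-179.95982853    0.18992211   -1.98962453]
-0.2 []
-0.16 []
-0.1 [0.55769234 0.55836059 0.55855548]
-0.05 [0.55931488 0.55948758 0.56018302]
0 [0.56135922 0.56269644 0.56318626]
[ 0.55431746 -0.21454235  0.0857989 ]
```

View pics/c.png

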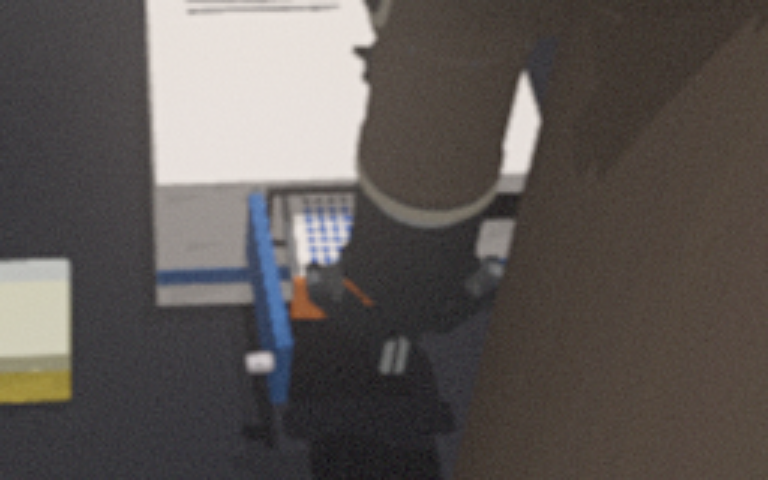

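The shut fingers (crop 395,355) stand in front of the orange panel (about 330,300), clear of the door. Now I push gently.

Request:
carry_out --targets '[[[8,0,0],[0,0,0]],[[16,0,0],[0,0,0]],[[24,0,0],[0,0,0]],[[32,0,0],[0,0,0]],[[38,0,0],[0,0,0]]]'

```text
clock: 3.2
ee_pos: [0.4733, -0.1099, 0.1051]
orientation: [180.0, -0.1, -2.0]
ft_force: [-3.2, 1.1, 1.8]
grip_width: -0.0
```

Request:
carry_out --targets '[[[6,0,0],[0,0,0]],[[12,0,0],[0,0,0]],[[18,0,0],[0,0,0]],[[24,0,0],[0,0,0]],[[30,0,0],[0,0,0]]]'

```text
clock: 3.62
ee_pos: [0.5019, -0.1109, 0.1042]
orientation: [180.0, 0.0, -2.0]
ft_force: [-2.7, -0.6, 1.4]
grip_width: -0.0003
```

Request:
carry_out --targets '[[[6,0,0],[0,0,0]],[[12,0,0],[0,0,0]],[[18,0,0],[0,0,0]],[[24,0,0],[0,0,0]],[[30,0,0],[0,0,0]]]'

```text
clock: 4.03
ee_pos: [0.5321, -0.112, 0.1042]
orientation: [180.0, 0.0, -2.0]
ft_force: [-2.1, -1.0, 0.5]
grip_width: -0.0001
```

Request:
carry_out --targets '[[[4,0,0],[0,0,0]],[[7,0,0],[0,0,0]],[[10,0,0],[0,0,0]],[[12,0,0],[0,0,0]],[[13,0,0],[0,0,0]]]'

```text
clock: 4.45
ee_pos: [0.5447, -0.1124, 0.1042]
orientation: [180.0, 0.0, -2.0]
ft_force: [-2.6, -1.1, 0.1]
grip_width: 0.0001
```

Request:
carry_out --targets '[[[1,0,0],[0,0,0]],[[2,0,0],[0,0,0]],[[2,0,0],[0,0,0]]]'

```text
clock: 4.7
ee_pos: [0.5466, -0.1124, 0.1043]
orientation: [-180.0, -0.0, -2.0]
ft_force: [-0.8, -1.4, -0.2]
grip_width: 0.0001
```

Request:
carry_out --targets '[[[2,0,0],[0,0,0]],[[4,0,0],[0,0,0]],[[5,0,0],[0,0,0]],[[5,0,0],[0,0,0]]]'

```text
clock: 5.03
ee_pos: [0.5489, -0.1125, 0.104]
orientation: [180.0, 0.3, -2.0]
ft_force: [-11.4, 1.2, 7.3]
grip_width: -0.0002
```

The force has risen to 11 N at the expected stop. I'll back off, rise and check.

Request:
carry_out --targets '[[[-15,0,0],[0,0,0]],[[-45,0,0],[0,0,0]],[[-80,0,-10],[0,0,0]],[[-90,0,-45],[0,0,0]],[[-90,0,-80],[0,0,0]]]'

```text
clock: 5.45
ee_pos: [0.4576, -0.1091, 0.1838]
orientation: [-180.0, 0.3, -2.0]
ft_force: [1.0, -1.5, 0.4]
grip_width: -0.0
```

```bash
python3 - <<'E'
from h import *
c=arm.read_camera("side"); print(arm.observe()["ee_pos"])
cv2.imwrite("pics/d.png",cv2.resize(c["pixels"][150:310,260:516],(768,480)))
for t in["tray_front","door_hinge","door_edge","tipbox"]:
    for d in arm.pinpoint(c,t)[:1]: print(t,round(d["confidence"],2),world(d["xyz"],c).round(4))
P=cloud(c); z=P[...,2]
hsv=cv2.cvtColor(c["pixels"],cv2.COLOR_BGR2HSV)
o=(hsv[...,0]>5)&(hsv[...,0]<22)&(hsv[...,1]>150)&(z>.09)&(z<.12)&(abs(P[...,1]+.1)<.06)
print("panel",o.sum(),np.median(P[o],0) if o.any() else 0)
d=(hsv[...,0]>95)&(hsv[...,0]<125)&(hsv[...,1]>100)&(z>.131)&(z<.145)&(abs(P[...,1]+.03)<.06)
t=P[d]; print(len(t),np.polyfit(t[:,0],t[:,1],1),cv2.minAreaRect(t[:,:2].astype(np.float32)))
m=arm.trace(c,"tipbox")[0]["pixels"]; t=P[m&(z>.05)]; print(t.min(0),t.max(0))
E
```

```text
[ 0.4635536  -0.10964624  0.19171037]
tray_front 0.74 [ 0.561  -0.1072  0.1186]
door_hinge 0.79 [ 0.5584 -0.041   0.1377]
door_edge 0.66 [ 0.4204 -0.0323  0.137 ]
tipbox 0.59 [ 0.5216  0.1289 -0.0027]
panel 12 [ 0.55934453 -0.08927405  0.09235927]
261 [ 0.01979624 -0.04459264] ((0.48650041222572327, -0.03493589162826538), (0.12841519713401794, 0.010324716567993164), 1.635674238204956)
[-0.09442192  0.07850865  0.0502861 ] [0.56719455 0.15890624 0.88423549]
```

View pics/d.png

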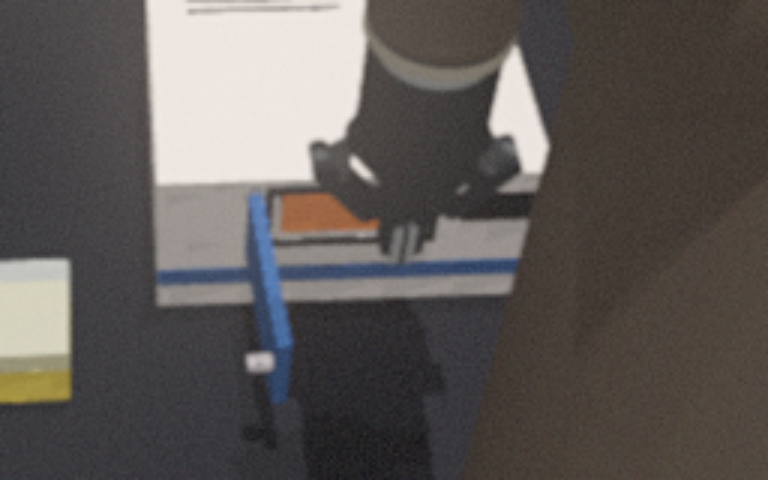

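The tray is home: the orange panel (about 325,212) lies flush in the mouth at x≈0.559. The door is unmoved (crop 250,195 to 280,395). Next I plan the door arc.

```bash
python3 - <<'E'
from h import *
o=arm.observe(); p=o["ee_pos"]; print(p,o["orientation"],o["q"][6])
yaw=np.radians(-2); Rr=np.array([[np.cos(yaw),-np.sin(yaw)],[np.sin(yaw),np.cos(yaw)]])
H=np.array([.557,-.039]); r=.07
tool=lambda d:np.array([Rr[:,0]@d,-Rr[:,1]@d])*1000
prev=None
for a in list(range(90,-1,-5)):
    t=np.radians(a); d=np.array([-np.sin(t),-np.cos(t)]); n=np.array([-np.cos(t),np.sin(t)])
    s=.011*np.cos(t)+.0145*np.sin(t)
    w=H+Rr@(r*d+(.01+s)*n)
    if prev is None: print("above start",tool(w-p[:2])); w0=w
    print(a,w.round(3),tool(w-w0).round(0)); prev=w
c=arm.read_camera("side"); P=cloud(c)
for u,v in((368,202),(424,202),(394,232)): print(P[v-2:v+3,u-2:u+3].reshape(-1,3)[::6].round(3).tolist())
E
```

```text
[ 0.46153293 -0.10932291  0.18368131] [-1.79991200e+02  2.09255280e-02 -1.99483347e+00] -88.76239467301662
above start [ 22.95468263 -98.11181983]
90 [ 0.488 -0.012] [0. 0.]
85 [ 0.486 -0.017] [-2.  5.]
80 [ 0.484 -0.023] [-3. 11.]
75 [ 0.483 -0.029] [-5. 17.]
70 [ 0.482 -0.035] [-5. 23.]
65 [ 0.482 -0.041] [-5. 29.]
60 [ 0.482 -0.047] [-5. 35.]
55 [ 0.483 -0.053] [-4. 42.]
50 [ 0.484 -0.06 ] [-2. 48.]
45 [ 0.487 -0.066] [ 1. 54.]
40 [ 0.49  -0.072] [ 4. 60.]
35 [ 0.493 -0.078] [ 7. 66.]
30 [ 0.497 -0.084] [12. 72.]
25 [ 0.502 -0.09 ] [17. 77.]
20 [ 0.507 -0.094] [22. 82.]
15 [ 0.513 -0.099] [28. 86.]
10 [ 0.52  -0.103] [35. 89.]
5 [ 0.526 -0.106] [42. 92.]
0 [ 0.534 -0.108] [49. 95.]
[[0.461, -0.054, 0.277], [0.457, -0.055, 0.278], [0.457, -0.057, 0.276], [0.454, -0.058, 0.276], [0.455, -0.061, 0.273]]
[[0.455, -0.152, 0.275], [0.454, -0.154, 0.273], [0.454, -0.157, 0.27], [0.45, -0.157, 0.272], [-0.094, 0.079, 0.884]]
[[0.45, -0.107, 0.202], [0.451, -0.109, 0.199], [0.449, -0.111, 0.197], [0.451, -0.114, 0.192], [0.449, -0.116, 0.191]]
```

Knuckles sit about 90 mm above the tip, so they clear the door. I'll cross over it and go down on its outer side.

Request:
carry_out --targets '[[[6,-30,-5],[0,0,0]],[[12,-60,-5],[0,0,0]],[[18,-90,-5],[0,0,0]],[[23,-120,-5],[0,0,0]],[[23,-120,-5],[0,0,0]]]'

```text
clock: 6.22
ee_pos: [0.4893, 0.0164, 0.1883]
orientation: [-179.8, 0.1, -1.6]
ft_force: [-0.3, 0.8, 1.0]
grip_width: -0.0003
```

Request:
carry_out --targets '[[[0,0,25],[0,0,0]],[[0,0,50],[0,0,0]],[[0,0,77],[0,0,0]],[[0,0,77],[0,0,0]],[[0,0,77],[0,0,0]]]'

```text
clock: 6.63
ee_pos: [0.4873, 0.0097, 0.1107]
orientation: [-180.0, 0.3, -2.0]
ft_force: [0.6, 1.0, 0.0]
grip_width: -0.0002
```

Request:
carry_out --targets '[[[0,8,0],[0,0,0]],[[0,15,0],[0,0,0]],[[-1,22,0],[0,0,0]],[[-2,28,0],[0,0,0]],[[-3,34,0],[0,0,0]]]'

```text
clock: 7.05
ee_pos: [0.4849, -0.0252, 0.1131]
orientation: [180.0, -0.1, -2.1]
ft_force: [-0.1, 1.6, 0.6]
grip_width: -0.0001
```

Request:
carry_out --targets '[[[-2,6,0],[0,0,0]],[[-2,12,0],[0,0,0]],[[-2,18,0],[0,0,0]],[[-2,24,0],[0,0,0]],[[-1,31,0],[0,0,0]]]'

```text
clock: 7.47
ee_pos: [0.4823, -0.0556, 0.1123]
orientation: [-180.0, 0.0, -2.0]
ft_force: [0.3, 0.9, 0.5]
grip_width: -0.0
```

Request:
carry_out --targets '[[[2,6,0],[0,0,0]],[[5,12,0],[0,0,0]],[[8,18,0],[0,0,0]],[[11,24,0],[0,0,0]],[[16,30,0],[0,0,0]]]'

```text
clock: 7.88
ee_pos: [0.4975, -0.0863, 0.1122]
orientation: [180.0, 0.0, -2.0]
ft_force: [0.1, 1.2, -0.1]
grip_width: 0.0001
```

```bash
python3 - <<'E'
from h import *
c=arm.read_camera("side"); print(arm.observe()["ee_pos"])
cv2.imwrite("pics/e.png",cv2.resize(c["pixels"][150:310,260:516],(768,480)))
for t in["door_hinge","door_edge"]:
    for d in arm.pinpoint(c,t)[:1]: print(t,round(d["confidence"],2),world(d["xyz"],c).round(4))
E
```

```text
[ 0.49871087 -0.08777533  0.11231882]
door_hinge 0.67 [ 0.5584 -0.04    0.1383]
door_edge 0.67 [ 0.4696 -0.1427  0.1336]
```

View pics/e.png

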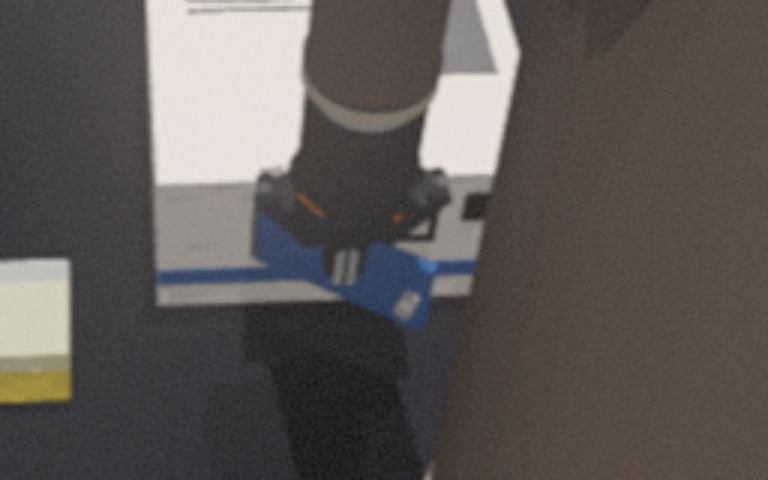

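The door follows at about 35° open, with the fingertip (crop 345,265) on the outer face well short of the knob (405,303). Continuing to shut.

Request:
carry_out --targets '[[[5,4,0],[0,0,0]],[[10,7,0],[0,0,0]],[[16,10,0],[0,0,0]],[[22,12,0],[0,0,0]],[[28,14,0],[0,0,0]]]'

```text
clock: 8.45
ee_pos: [0.5255, -0.1011, 0.1122]
orientation: [180.0, 0.0, -2.0]
ft_force: [-0.9, 0.1, 0.3]
grip_width: -0.0002
```

Request:
carry_out --targets '[[[3,0,0],[0,0,0]],[[6,0,0],[0,0,0]],[[9,0,0],[0,0,0]],[[10,0,0],[0,0,0]],[[10,0,0],[0,0,0]]]'

```text
clock: 8.87
ee_pos: [0.5344, -0.1009, 0.1121]
orientation: [180.0, 0.1, -2.0]
ft_force: [-2.6, -0.8, 0.4]
grip_width: -0.0004
```

Request:
carry_out --targets '[[[1,0,0],[0,0,0]],[[2,0,0],[0,0,0]],[[3,0,0],[0,0,0]],[[3,0,0],[0,0,0]]]'

```text
clock: 9.2
ee_pos: [0.5345, -0.1009, 0.1119]
orientation: [180.0, 0.4, -2.0]
ft_force: [-14.0, 1.0, 9.8]
grip_width: -0.0001
```

Hard stop reached at 14 N. Now I come away and check.

Request:
carry_out --targets '[[[-10,0,0],[0,0,0]],[[-40,0,0],[0,0,0]],[[-75,0,-10],[0,0,0]],[[-95,0,-40],[0,0,0]],[[-95,0,-70],[0,0,0]]]'

```text
clock: 9.62
ee_pos: [0.4379, -0.0975, 0.1817]
orientation: [-180.0, 0.3, -2.0]
ft_force: [0.8, -0.2, -0.1]
grip_width: -0.0003
```

Request:
carry_out --targets '[[[-10,35,-20],[0,0,0]],[[-20,70,-40],[0,0,0]],[[-25,105,-50],[0,0,0]],[[-30,140,-50],[0,0,0]],[[-30,140,-50],[0,0,0]]]'

```text
clock: 10.03
ee_pos: [0.4068, -0.2438, 0.2336]
orientation: [179.7, -0.2, -2.5]
ft_force: [-0.9, -0.3, -0.6]
grip_width: -0.0002
```

```bash
python3 - <<'E'
from h import *
c=arm.read_camera("side"); o=arm.observe(); print(o["clock"],o["ee_pos"],o["ft_force"])
cv2.imwrite("pics/f.png",cv2.resize(c["pixels"][110:310,240:560],(768,480)))
for t in["door_hinge","door_edge","bottle","jar","tipbox"]:
    for d in arm.pinpoint(c,t)[:1]: print(t,round(d["confidence"],2),world(d["xyz"],c).round(4))
P=cloud(c); z=P[...,2]; hsv=cv2.cvtColor(c["pixels"],cv2.COLOR_BGR2HSV)
d=(hsv[...,0]>95)&(hsv[...,0]<125)&(hsv[...,1]>100)&(z>.085)&(z<.145)&(abs(P[...,1]+.1)<.08)&(P[...,0]>.4)
t=P[d]; t=t[t[:,0]>.52]; print(len(t),t.min(0),t.max(0),np.polyfit(t[:,1],t[:,0],1))
E
```

```text
10.0833 [ 0.40746006 -0.24022085  0.23289904] [ 0.69701649  0.03368182 -0.18108087]
door_hinge 0.97 [ 0.5586 -0.0386  0.1375]
door_edge 0.56 [ 0.5388 -0.1722  0.1359]
bottle 0.58 [ 0.6524 -0.3444 -0.0017]
jar 0.55 [ 0.6546 -0.3437 -0.0011]
205 [ 0.54085232 -0.16853782  0.08514521] [ 0.55551921 -0.04289939  0.13873716] [0.03894933 0.55209392]
```

View pics/f.png

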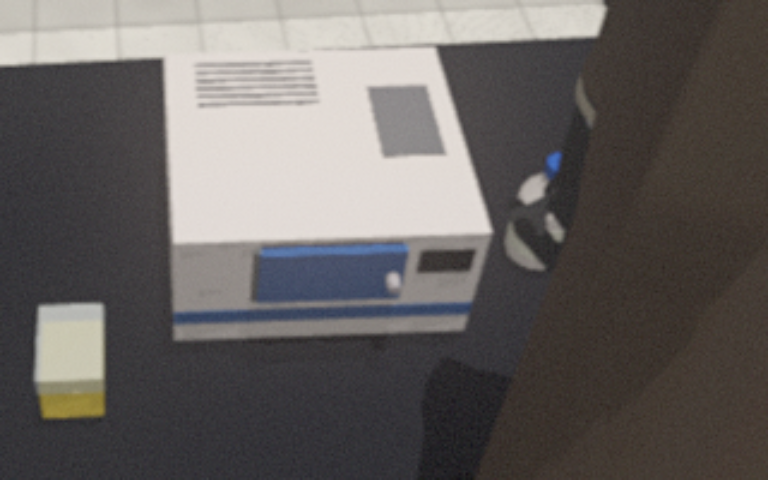

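The door is shut: it lies flat across the mouth (crop 255–405, 245–300), and its slope of 0.039 matches the reader's 0.035. The tip box is where it was and the arm is clear.

```bash
python3 -c "
from h import *
print(arm.job_done())"
```

```text
the job is handed in; nothing more can be done
None
```

The tray is fully home and the door is shut. I pushed both with the closed fingertips, backed the arm clear, and handed the job in at about 10 s on the clock.

- **Tray:** it stopped hard at about 11 N. Afterwards its panel measured x≈0.559 m, against about 0.558 m for the reader's front face, so it sits flush.
- **Door:** I pushed it only after the tray was home, and it stopped hard at about 14 N. Its face lies within about 0.005 rad of the reader's front face.
- **Robot:** the last reading showed it about 0.2 m clear of the door, with under 1 N on the wrist.
- **Plate:** I couldn't see it once the tray was in. I never reached over it, and pushing forces stayed low until the stop.
- **Bottle, jar and tip box:**
  - The bottle measured within 3 mm of its start.
  - The tip box wasn't detected in the last picture, but it looks unmoved there, and an earlier check after the tray push put it within about 2 mm.
  - The jar was half hidden by the arm. The network's last "jar" result landed on the bottle, so I have no final measurement for it. The arm kept well above and away from it.

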